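# Butterfly onto the drying hump

## Task

The brittle clay butterfly must dry out of the draught with its wings free. Without lifting it, slide it along its board onto the crown of the plaster hump beside it and leave it balanced there, centred and level and touching nothing but the hump. Then shut the box's two doors fully, the rebated leaf first and the flanged leaf last so that its strip laps over, with the butterfly still balanced and the other things on the table left alone.

Things in the scene. Friction and masses are not known exactly. Their poses are not given: they have to be found in the camera images.
- box_mid (a point): plywood drying box, fixed, open at the top; point on the table under its middle. x points to its back, y along it (yaw up to 0.25 rad off the world axes). The hump stands in one half (y about +-60 mm), the board in the other; which is where varies, so the slide goes along its +y or -y
- box: the same box with its doors, same origin and axes. Inside 166 mm (x) by 290 mm (y). Back wall 130 mm high, inner face at x = +83 mm; end walls only 85 mm high, at y = +-145 to +-155 mm; the front (x = -90 mm) has two doors 130 mm high
- hump: fixed plaster hump mould, 140 mm across; its top is a sphere of 70 mm radius. Origin on the table under its middle, z up
- hump_crown (a point): highest point of the hump, 105 mm above the table; z up
- bat: fixed white ceramic board on props, 136 mm (box x) by 140 mm (box y), 12 mm thick, its top 99 mm above the table, 6 mm below the crown; its middle is 120 mm from the crown along the box's y, its edge 50 mm. Origin on the table under its middle
- bat_top (a point): centre of the board's top face, 99 mm above the table
- butterfly: loose flat butterfly of hard dry terracotta, about 0.16 kg, 12 mm thick, with a slight ridge on top; origin at the centre of its flat underside. It starts flat near the middle of the board, within 0.1 rad of square to it, its wingspan along the slide, within 7 mm sideways of the line through the crown
- butterfly_mid (a point): the butterfly's centre of mass, 6 mm above its underside; x to the head, y along the 102 mm wingspan. Each side has two round wings, joined by a web, reaching to 51 mm: radius 24 mm at x = +22 mm, radius 20 mm at x = -24 mm. Pushed on, it rides up the hump and leaves the board when within about 7 mm of the crown; then d mm off the crown it leans d/64 rad; from about 20 mm off it slides away
- rebated (a joint): angle of the rebated door: 0 shut, grows as it opens towards the robot (starts 0.9 to 1.5 rad); at the box's +y end; 12 mm thick, 130 mm high, 148 mm from hinge to free edge, the outer part of its last 22 mm cut away to a step. Slight friction, stays where left
- rebated_hinge (a point): on the hinge line of the rebated door, in the middle of its thickness, 105 mm above the table; turns with the door: x is the normal from the outer to the inner face, -y runs along the leaf to its free edge
- rebated_push (a point): point on the outer face of the rebated door, 95 mm from its hinge and 105 mm above the table; axes as at the hinge. Pushing here along +x shuts it
- flanged (a joint): angle of the flanged door, as above. The door at the box's -y end, with a proud darker strip along its free edge (46 mm wide, standing 6 mm out from the outer face, from 126 to 172 mm from the hinge) that laps over the other leaf when shut
- flanged_hinge (a point): on the hinge line of the flanged door, in the middle of its 12 mm thickness, 105 mm above the table; turns with the door: x is the normal from the outer to the inner face, +y runs along the leaf to its free edge
- flanged_push (a point): point on the outer face of the flanged door, 95 mm from its hinge and 105 mm above the table; pushing here along +x shuts it
- cup_mid (a point): bystander: terracotta cup, 64 mm across, 70 mm high; point half-way up
- jar_mid (a point): bystander: glass jar, 56 mm across, 75 mm high; point half-way up
- prop_mid (a point): bystander: white kiln prop, upright cylinder 32 mm across, 50 mm high; point half-way up
- brush_mid (a point): bystander: brush lying flat; point near its middle
- spatula_mid (a point): bystander: spatula lying flat, 180 mm long; point near its middle
- rolling_pin_mid (a point): bystander: wooden rolling pin lying down, 44 mm thick, 260 mm long; point at its middle
Not all that is in view belongs to the job. Of the things shaped like the butterfly, the terracotta one is meant.

How it is judged (in metres and radians):
On the way, in this order (a step that is already met when the one before it is completed fails the run):
1. the butterfly is balanced on the hump alone, let go, both doors still open (horizontal distance between butterfly_mid and hump_crown below 0.02 m and angle between butterfly_mid's own z axis and vertical below 0.2 rad and contact force between butterfly and hump above 0.5 N and contact force between butterfly and bat below 0.05 N and contact force between butterfly and the fingers below 0.05 N and contact force between butterfly and box below 0.05 N and z of butterfly_mid in the frame of hump_crown above 0.001 m and linear speed of butterfly below 0.03 m/s and angular speed of butterfly below 0.4 rad/s and value of joint each of rebated, flanged above 0.3 rad), for 0.3 s.
2. the rebated leaf is shut while the flanged leaf is still open (value of joint rebated below 0.06 rad and value of joint flanged above 0.2 rad), for 0.1 s.
3. the flanged leaf is shut over it (value of joint each of rebated, flanged below 0.06 rad), for 0.1 s.
At the end, for the whole second after the job is handed in: The butterfly rests still on the hump alone, its middle within 20 mm of the crown (seen from above) and tilted less than 0.2 rad; both doors are within 0.06 rad of shut (all of step 3 and horizontal distance between butterfly_mid and hump_crown below 0.02 m and angle between butterfly_mid's own z axis and vertical below 0.2 rad and contact force between butterfly and hump above 0.5 N and contact force between butterfly and bat below 0.05 N and contact force between butterfly and the fingers below 0.05 N and contact force between butterfly and box below 0.05 N and z of butterfly_mid in the frame of hump_crown above 0.001 m and linear speed of butterfly below 0.03 m/s and angular speed of butterfly below 0.4 rad/s); the robot touches nothing.
It fails at once if the butterfly is lifted (its middle more than 140 mm above the table, 29 mm above where it balances) (height (world z) of butterfly_mid above 0.14 m).
It fails at once if the flanged leaf is shut while the rebated leaf is open (value of joint flanged below 0.06 rad and value of joint rebated above 0.1 rad).
It fails at once if another thing on the table is shifted more than 30 mm (distance of any of cup_mid, jar_mid, prop_mid, brush_mid, spatula_mid, rolling_pin_mid from where it was at the start of the episode above 0.03 m).
It also fails if it takes over 67 s, if anything falls off the work surface, if the arm or the gripper's body presses on something with over 40 N, if the wrist force passes 120 N, or if a joint passes its speed limit or range.

## Robot

A 6-joint arm with a two-finger parallel gripper is mounted at the origin on the work surface. World frame = base frame: x ahead of the robot, y to its left, z up, the work surface at z = 0. Lengths are in m, angles in degrees, forces in N, time in s.
With the tool pointing down it reaches from about 0.3 to 0.75 m from the base axis. Payload 8.5 kg.
Tool frame: the origin (TCP) lies at the very end of the fingers, on their centre line; the grasp point (between the pads) lies 19 mm behind it (env.pinch_z is the distance from the TCP to the grasp point, in m); z points along the fingers, y is the line along which they close (so a half turn about z gives the same grasp; the last joint's range is limited). The gripper opens to 85 mm and grips with 20 to 120 N. Pads are 22 mm wide; open, the fingers measure 114 mm over their backs; the gripper's body (76 mm by 85 mm) begins 54 mm behind the grasp point. The pads swing forward as they close: fully open they stand 13 mm farther back than shut.
Start: joints at [58.997, 21.807, 74.336, -0, 83.858, -12.336], TCP at [0.176, 0.521, 0.231] pointing down, gripper open.
Joint ranges: [-178.18, 178.18], [-50.72, 133.34], [12.68, 142.11], [-81.47, 261.47], [9.98, 163.14], [-165.26, 165.26]. Speed limits (degrees/s): [136.94, 136.94, 180, 180, 180, 180].

## Interface

Orientations are given as a 3x3 rotation matrix whose columns are the frame's x, y, z axes.
In Python, from rig import env, viewer gives the robot as it stands.
- The arm moves only by the tool drive_tool, never from a script. Its argument "series" is a list of rows, each a list of 3 entries, a list of its own where there are three numbers: the shift along the tool's x, y, z in m, then the turn about the tool's z in degrees, then the finger opening in m, from 0 to 0.0854. A call has 1 to 20 rows; each row is the pose to reach, as a shift and turn from the pose commanded when the call began, along the tool's axes at that moment; what a row does not reach only later rows make up. A row lasts 1/10 s, in which the tool goes at most 50 mm and 8.59 degrees, less where a joint would pass 70% of its speed; a pose out of reach is approached as far as the arm can. A call with a gripper value outside its range is refused whole. The fingers move at their own pace and stop on an object; "newtons" is the grip in N (left out, the last holds). Time passes only in rows, so rows that repeat a pose let the fingers close. It gives the time, the measured TCP pose, the force, the opening and the grip force at its end, in the units of the state.
- env.observe(): the state, without advancing time (a new reading comes with each control period).
- viewer.get_image(name): name is "scene" or "top"; returns a dict with "img" (384x512x3 uint8, red, green, blue), "depth" (384x512 float32, m along the optical axis (not along the pixel's ray), 0 where there is no reading), "camera_matrix" (3x3 intrinsics, pixels), "distortion" ([k1, k2, p1, p2, k3] as OpenCV has them; the pictures are not rectified), "rvec" (rotation vector, rad) and "tvec" (3), from world to camera coordinates, as OpenCV has them. Camera axes: x right, y down, z forward; pixel columns grow to the right and rows downward; lengths in m; the calibration is good to about 2 mm. A picture is of the moment at which its call begins.
- env.close_job(): hands the job in; it is judged then, once.
The state is a dict: "time_s": time; "q": joint angles; "qvel": joint speeds; "joint_efforts": joint torques, N m; "position": TCP position; "tool_rot": TCP orientation; "ft_force": force on the tool from outside, world axes, zero at the start; "wrist_torque": the same for the moment, N m; "grip_width": finger opening in m; "gripper_force": force on a finger pad.
Only numpy, scipy, OpenCV 4.12 (cv2) and the standard library are available. Lean on these libraries where they do the work, as an engineer would, in place of code of your own. Each camera call takes 0.05 s, during which the arm holds its last target. There are 200 camera calls.

## Working session

There is one attempt and no reset: what is moved stays moved. The work goes in short steps, Python scripts to look and compute and a tool call to move; the robot and the scene stay as the last step left them, time stands still between calls to the robot, and variables do not carry over. Pictures are saved under pics/ and viewed, at most 10 in all, crops included, and the job is handed in when it is done.

Besides the shell and the picture viewer there is one more tool, called after ">>>" in YAML: its name, and indented under it one key for each argument. drive_tool: Moves the arm, as the interface text tells. Its arguments: {"type":"object","properties":{"series":{"type":"array"},"newtons":{"type":"number"}},"required":["series"]}

```bash
ls; mkdir -p pics; cat > h.py <<'E'
import numpy as np, cv2
from rig import env, viewer
def shot(n):
    return viewer.get_image(n)
def ray(d,px):
    R=cv2.Rodrigues(np.array(d['rvec'],float))[0];t=np.array(d['tvec'],float).reshape(3)
    p=cv2.undistortPoints(np.array(px,float).reshape(-1,1,2),np.array(d['camera_matrix']),np.array(d['distortion'])).reshape(-1,2)
    v=np.c_[p,np.ones(len(p))]@R
    return -R.T@t,v
def onz(d,px,z):
    o,v=ray(d,px); s=(z-o[2])/v[:,2]; return o+v*s[:,None]
def bydepth(d,px):
    px=np.array(px,float).reshape(-1,2);o,v=ray(d,px)
    z=d['depth'][px[:,1].astype(int),px[:,0].astype(int)]
    return o+v*z[:,None]
def proj(d,P):
    return cv2.projectPoints(np.array(P,float).reshape(-1,3),np.array(d['rvec'],float),np.array(d['tvec'],float),np.array(d['camera_matrix']),np.array(d['distortion']))[0].reshape(-1,2)
def save(n,img,s=1):
    cv2.imwrite('pics/'+n,cv2.cvtColor(cv2.resize(img,None,fx=s,fy=s,interpolation=cv2.INTER_CUBIC),cv2.COLOR_RGB2BGR))
E
python3 - <<'E'
from h import *
import pickle
a=shot('scene');b=shot('top')
pickle.dump((a,b),open('s0.pkl','wb'))
save('scene0.png',a['img'],1.5);save('top0.png',b['img'],1.5)
print(a['tvec'],b['tvec'],ray(a,[256,192]),ray(b,[256,192]));s=env.observe();print(s['position'],s['tool_rot'],s['time_s'])
E
```

```text
pics
[-0.0301197  -0.26125749  1.51523493] [0.03935508 0.56099464 1.12998634] (array([1.31827069, 0.06302261, 0.78948725]), array([[-0.75777387, -0.00745152, -0.65253449]])) (array([0.4324703 , 0.04451392, 1.18495607]), array([[ 0.10870449, -0.00361466, -0.99410186]]))
[0.17590024 0.52083153 0.23079057] [[-9.47393134e-01  3.20071514e-01 -6.89421245e-04]
 [ 3.20072114e-01  9.47392549e-01 -1.09525215e-03]
 [ 3.02593537e-04 -1.25829888e-03 -9.99999163e-01]] 0.1
```

View pics/scene0.png

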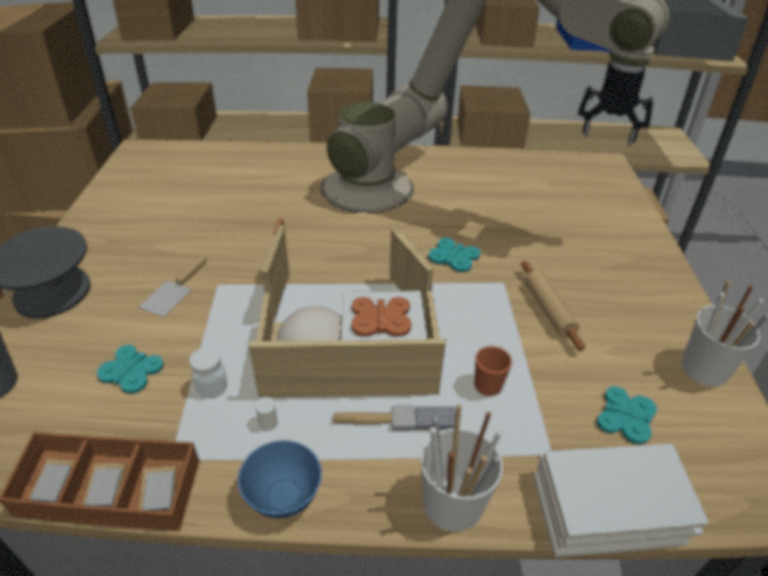

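View pics/top0.png

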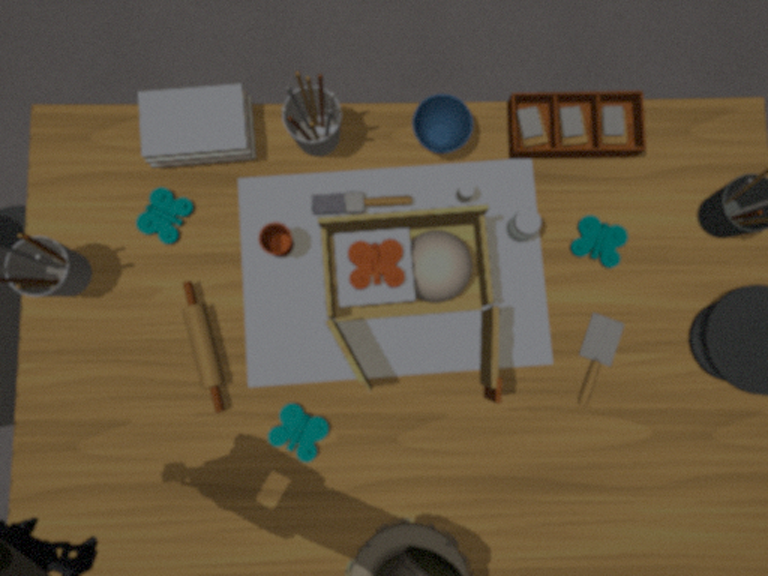

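The only terracotta butterfly is the orange one on the white board, at scaled px (377,264) in the top view. The teal ones at (165,215), (600,241) and (298,431) are decoys. The hump is at (440,266) on the -y side. The rebated door is on the left and the flanged door, with its dark strip, on the right at (493,390). Next I measure them.

```bash
cat > m.py <<'E'
from h import *
import pickle
from scipy.optimize import least_squares
a,b=pickle.load(open('s0.pkl','rb'))
save('crop0.png',b['img'][130:280,190:360],4)
def cloud(d):
    h,w=d['depth'].shape;u,v=np.meshgrid(np.arange(w),np.arange(h));px=np.c_[u.ravel(),v.ravel()]
    return bydepth(d,px),px
P,px=cloud(b);C=b['img'].reshape(-1,3).astype(int)
hsv=cv2.cvtColor(b['img'],cv2.COLOR_RGB2HSV).reshape(-1,3).astype(int)
roi=(px[:,0]>205)&(px[:,0]<340)&(px[:,1]>130)&(px[:,1]<270)
z=P[:,2]
# butterfly
m=roi&((hsv[:,0]<12))&(hsv[:,1]>140)&(px[:,1]<200)
Q=onz(b,px[m],0.111);print('bf n',m.sum(),'c',Q.mean(0),'z',np.median(z[m]),Q.min(0),Q.max(0))
r=cv2.minAreaRect((Q[:,:2]*1000).astype(np.float32));print(r)
# hump sphere
m=roi&(px[:,0]>270)&(px[:,0]<316)&(px[:,1]>155)&(px[:,1]<200)&(z>0.06)&(z<.11)
H=P[m];f=least_squares(lambda c:np.linalg.norm(H-c,axis=1)-0.07,[*H.mean(0)[:2],.035],loss='soft_l1',f_scale=.001)
print('hump c',f.x,'n',m.sum(),'rms',np.sqrt(2*f.cost/m.sum()))
# tall rims
m=roi&(z>0.118)&(z<.14)
T=P[m];print('tall n',m.sum())
im=np.zeros((384,512),np.uint8);im.ravel()[m]=255
n,l,st,ce=cv2.connectedComponentsWithStats(im)
for i in range(1,n):
    if st[i,4]>15:
        pp=np.argwhere(l==i)[:,::-1];W=onz(b,pp,.13)[:,:2]
        print(st[i],cv2.minAreaRect((W*1000).astype(np.float32)),np.median(z.reshape(384,512)[l==i]))
# bat
m=roi&(z>.09)&(z<.104)&(hsv[:,1]<70)&(px[:,0]<275)&(px[:,1]<205)
W=onz(b,px[m],.099);print('bat',m.sum(),cv2.minAreaRect((W[:,:2]*1000).astype(np.float32)),np.median(z[m]))
E
python3 m.py
```

```text
bf n 751 c [0.59611918 0.05503909 0.111     ] z 0.11276874099924594 [0.55321719 0.00747349 0.111     ] [0.63814371 0.10266749 0.111     ]
((595.453369140625, 55.181610107421875), (83.35149383544922, 93.82718658447266), 2.3317041397094727)
hump c [ 0.60239411 -0.06040661  0.03621464] n 1624 rms 0.0025569753487363523
tall n 1174
[212 136 114  13 524] ((683.2102661132812, 4.325897216796875), (13.169658660888672, 307.7215270996094), 3.8537397384643555) 0.13072514501576626
[327 203   8  66 368] ((430.3338317871094, -154.3778076171875), (18.3923282623291, 170.4659881591797), 87.96336364746094) 0.13047552624962744
[218 212  30  50 249] ((430.3267822265625, 106.10873413085938), (147.12721252441406, 13.160317420959473), 27.906103134155273) 0.1312424062021038
bat 1333 ((592.5938720703125, 57.87867736816406), (136.34791564941406, 139.82150268554688), 3.9123942852020264) 0.10035296445109121
```

View pics/crop0.png

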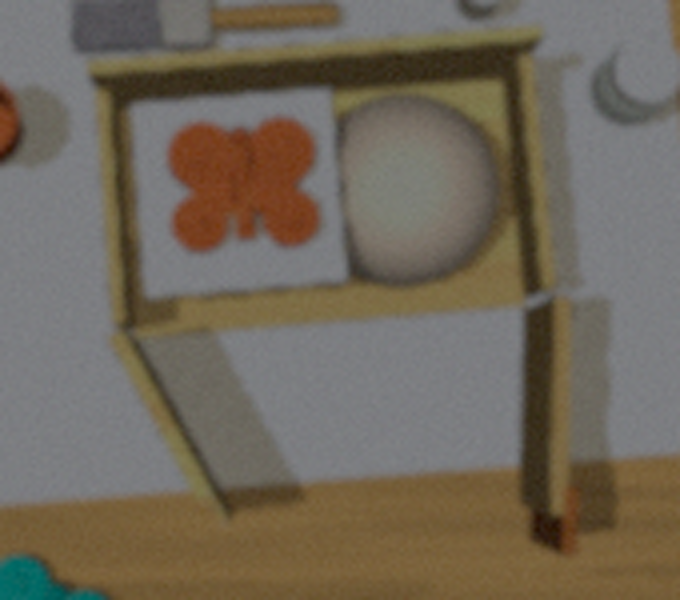

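The crop confirms it: the terracotta butterfly lies flat on the board with its wingspan along the slide. The sizes check out: board 136x140, back wall 308 long. I take yaw ≈ 3.9°, crown ≈ (0.601,-0.0615) and butterfly ≈ (0.5947,0.055). I'll push its +y wing tips with the two fingers set about 30 mm apart.

>>> drive_tool:
  series:
    - [[-0.02, -0.01, 0], 4, 0.03]
    - [[-0.06, -0.027, 0], 10, 0.03]
    - [[-0.105, -0.048, 0], 17, 0.03]
    - [[-0.15, -0.069, 0], 24, 0.03]
    - [[-0.195, -0.089, 0], 31, 0.03]
    - [[-0.24, -0.11, 0], 38, 0.03]
    - [[-0.285, -0.131, 0], 45, 0.03]
    - [[-0.33, -0.151, 0], 52, 0.03]
    - [[-0.375, -0.172, 0], 58, 0.03]
    - [[-0.42, -0.193, 0], 63, 0.03]
    - [[-0.46, -0.211, 0.02], 67.4, 0.03]
    - [[-0.49, -0.225, 0.04], 67.4, 0.03]
    - [[-0.51, -0.234, 0.05], 67.4, 0.03]
    - [[-0.5167, -0.237, 0.06], 67.4, 0.03]
    - [[-0.5167, -0.237, 0.06], 67.4, 0.03]
    - [[-0.5167, -0.237, 0.06], 67.4, 0.03]
  newtons: 20

```text
time_s: 1.7
position: [0.5891, 0.1323, 0.172]
tool_rot: [[-0.07, 0.998, 0.0], [0.998, 0.07, 0.0], [0.0, 0.0, -1.0]]
ft_force: [-0.7, 0.3, 0.2]
grip_width: 0.0302
gripper_force: 0.0
```

>>> drive_tool:
  series:
    - [[0, 0, 0.03], 0, 0.03]
    - [[0, 0, 0.055], 0, 0.03]
    - [[0, 0, 0.065], 0, 0.03]
    - [[0, 0, 0.0685], 0, 0.03]
    - [[0, 0, 0.0685], 0, 0.03]
    - [[0, 0, 0.0685], 0, 0.03]

```text
time_s: 2.3
position: [0.5902, 0.1314, 0.1042]
tool_rot: [[-0.069, 0.998, 0.002], [0.998, 0.069, 0.0], [-0.0, 0.002, -1.0]]
ft_force: [-0.3, -0.5, -0.2]
grip_width: 0.0298
gripper_force: 0.0
```

```bash
python3 - <<'E'
from h import *
a=shot('scene');b=shot('top')
x=cv2.resize(a['img'][175:275,160:310],(600,400),interpolation=cv2.INTER_CUBIC)
save('c1.png',x)
s=env.observe();print(s['position'],s['ft_force'])
for d in (a,b): print(proj(d,[[.6007,-.0615,.105],[.5947,.055,.111]]))
E
```

```text
[0.59013515 0.13124917 0.10396008] [ 0.02322447  0.82009704 -0.44145781]
[[209.5408218  210.26150712]
 [255.22112837 208.45634725]]
[[292.83372941 173.37168695]
 [250.49937429 175.77953522]]
```

View pics/c1.png

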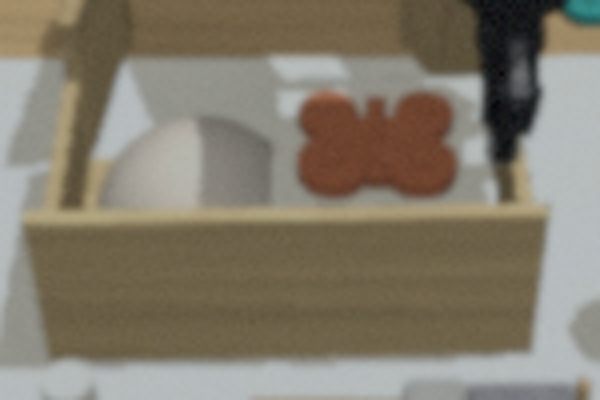

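The fingers stand just outside the right wings at (505,150) in the crop, with the hump at left at (200,150). I start pushing gently.

>>> drive_tool:
  series:
    - [[-0.004, 0, 0], 0, 0.03]
    - [[-0.008, 0, 0], 0, 0.03]
    - [[-0.012, 0, 0], 0, 0.03]
    - [[-0.015, 0, 0], 0, 0.03]
    - [[-0.018, -0.0001, 0], 0, 0.03]
    - [[-0.021, -0.0002, 0], 0, 0.03]
    - [[-0.024, -0.0003, 0], 0, 0.03]
    - [[-0.027, -0.0004, 0], 0, 0.03]
    - [[-0.03, -0.0004, 0], 0, 0.03]
    - [[-0.033, -0.0005, 0], 0, 0.03]
    - [[-0.036, -0.0005, 0], 0, 0.03]
    - [[-0.039, -0.0006, 0], 0, 0.03]
    - [[-0.042, -0.0007, 0], 0, 0.03]
    - [[-0.045, -0.0008, 0], 0, 0.03]
    - [[-0.048, -0.0009, 0], 0, 0.03]
    - [[-0.051, -0.001, 0], 0, 0.03]
    - [[-0.054, -0.001, 0], 0, 0.03]
    - [[-0.057, -0.0011, 0], 0, 0.03]
    - [[-0.06, -0.0012, 0], 0, 0.03]
    - [[-0.06, -0.0012, 0], 0, 0.03]

```text
time_s: 4.4
position: [0.5927, 0.0707, 0.1028]
tool_rot: [[-0.068, 0.998, 0.0], [0.998, 0.068, -0.0], [-0.0, 0.0, -1.0]]
ft_force: [-0.3, 0.6, 0.4]
grip_width: 0.0301
gripper_force: 0.0
```

```bash
cat > bf.py <<'E'
from h import *
import sys
b=shot('top')
hsv=cv2.cvtColor(b['img'],cv2.COLOR_RGB2HSV).astype(int)
m=((hsv[...,0]<12)&(hsv[...,1]>140)).astype(np.uint8);m[:, :215]=0;m[:,330:]=0;m[:140]=0;m[205:]=0
pp=np.argwhere(m)[:,::-1]
Z=float(sys.argv[1]);W=onz(b,pp,Z)[:,:2]
Y=np.array([-.0677,.9977]);X=np.array([.9977,.0677]);c=np.array([.6007,-.0615])
e=(W-c)*1000
print('n',len(pp),'boxX',(e@X).min(),(e@X).max(),'boxY',(e@Y).min(),(e@Y).max(),'rect',cv2.minAreaRect((W*1000).astype(np.float32)))
s=env.observe();t=(s['position'][:2]-c)*1000;print('tcp boxXY',t@X,t@Y,s['position'],s['ft_force'],s['time_s'])
if len(sys.argv)>2:
    a=shot('scene')
    x=np.hstack([cv2.resize(a['img'][175:275,160:310],(400,400),interpolation=cv2.INTER_CUBIC),cv2.resize(b['img'][130:230,215:315],(400,400),interpolation=cv2.INTER_CUBIC)])
    save(sys.argv[2],x)
E
python3 bf.py 0.112
```

```text
n 312 boxX -40.802604713907925 42.43144445261295 boxY 25.49455717943376 122.74769237023636 rect ((582.50830078125, -2.88720703125), (70.33734130859375, 111.44071960449219), 40.98491287231445)
tcp boxXY 0.9477186241937748 132.61654194268 [0.59266731 0.0708772  0.10284157] [-0.53781749 -0.34791052 -0.16540567] 4.45
```

>>> drive_tool:
  series:
    - [[-0.003, 0, 0], 0, 0.03]
    - [[-0.0065, 0, 0], 0, 0.03]
    - [[-0.01, 0, 0], 0, 0.03]
    - [[-0.0135, -0.0001, 0], 0, 0.03]
    - [[-0.017, -0.0002, 0], 0, 0.03]
    - [[-0.0205, -0.0003, 0], 0, 0.03]
    - [[-0.024, -0.0004, 0], 0, 0.03]
    - [[-0.0275, -0.0005, 0], 0, 0.03]
    - [[-0.031, -0.0005, 0], 0, 0.03]
    - [[-0.0345, -0.0005, 0], 0, 0.03]
    - [[-0.038, -0.0006, 0], 0, 0.03]
    - [[-0.041, -0.0006, 0], 0, 0.03]
    - [[-0.044, -0.0007, 0], 0, 0.03]
    - [[-0.0465, -0.0007, 0], 0, 0.03]
    - [[-0.049, -0.0008, 0], 0, 0.03]
    - [[-0.051, -0.0008, 0], 0, 0.03]
    - [[-0.053, -0.0009, 0], 0, 0.03]
    - [[-0.055, -0.0009, 0], 0, 0.03]
    - [[-0.056, -0.0009, 0], 0, 0.03]
    - [[-0.056, -0.0009, 0], 0, 0.03]

```text
time_s: 6.45
position: [0.5956, 0.0151, 0.1029]
tool_rot: [[-0.069, 0.998, 0.0], [0.998, 0.069, -0.0], [-0.0, 0.0, -1.0]]
ft_force: [-0.6, 0.2, 0.1]
grip_width: 0.0299
gripper_force: 0.1
```

```bash
python3 bf.py 0.115 c2.png
```

```text
n 209 boxX -40.57223954883659 36.07484568096817 boxY -31.728550398918376 63.17676799548939 rect ((581.615478515625, -58.5057373046875), (61.638153076171875, 111.0136489868164), 34.71574783325195)
tcp boxXY 0.07969124850891092 76.79563781573852 [0.59558038 0.01512528 0.10283798] [ 0.0877635  -0.62386663 -0.17762759] 6.5
```

View pics/c2.png

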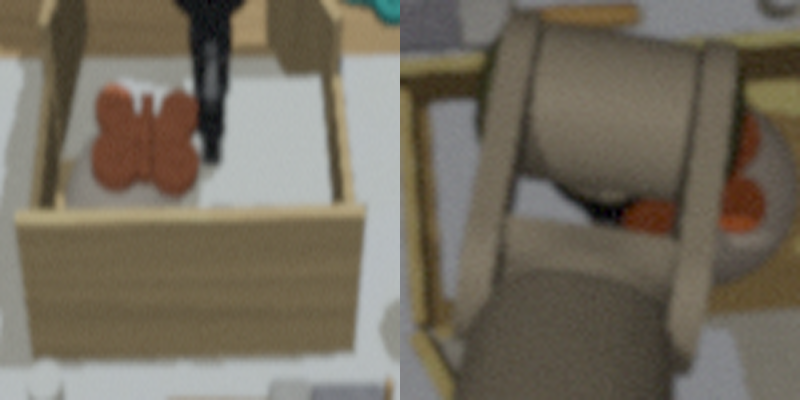

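The butterfly is square to the fingers with its leading edge riding up the hump, about 16 mm short of the crown. I finish the push slowly.

>>> drive_tool:
  series:
    - [[-0.001, 0, 0], 0, 0.03]
    - [[-0.002, 0, 0], 0, 0.03]
    - [[-0.003, 0, 0], 0, 0.03]
    - [[-0.004, 0, 0], 0, 0.03]
    - [[-0.005, 0, 0], 0, 0.03]
    - [[-0.006, 0, 0], 0, 0.03]
    - [[-0.007, 0, 0], 0, 0.03]
    - [[-0.008, 0, 0], 0, 0.03]
    - [[-0.009, 0, 0], 0, 0.03]
    - [[-0.01, 0, 0], 0, 0.03]
    - [[-0.011, 0, 0], 0, 0.03]
    - [[-0.012, 0, 0], 0, 0.03]
    - [[-0.0128, 0, 0], 0, 0.03]
    - [[-0.0136, 0, 0], 0, 0.03]
    - [[-0.0144, 0, 0], 0, 0.03]
    - [[-0.015, 0, 0], 0, 0.03]
    - [[-0.0155, 0, 0], 0, 0.03]
    - [[-0.0155, 0, 0], 0, 0.03]
    - [[-0.0155, 0, 0], 0, 0.03]

```text
time_s: 8.45
position: [0.5966, -0.0002, 0.1028]
tool_rot: [[-0.069, 0.998, 0.0], [0.998, 0.069, -0.0], [-0.0, 0.0, -1.0]]
ft_force: [-0.4, 1.9, 1.0]
grip_width: 0.0303
gripper_force: 0.5
```

```bash
python3 bf.py 0.117 c3.png; python3 - <<'E'
from h import *
a=shot('scene');hsv=cv2.cvtColor(a['img'],cv2.COLOR_RGB2HSV).astype(int)
m=((hsv[...,0]<12)&(hsv[...,1]>130));m[:,:180]=0;m[:,270:]=0;m[:190]=0;m[:225][:, :0]=0;m[235:]=0
pp=np.argwhere(m)[:,::-1];W=onz(a,pp,.115);c=np.array([.6007,-.0615]);Y=np.array([-.0677,.9977]);X=np.array([.9977,.0677])
e=(W[:,:2]-c)*1000;print(len(pp),(e@X).min(),(e@X).max(),(e@Y).min(),(e@Y).max(),(e.mean(0))@Y)
E
```

```text
n 162 boxX -39.627888088592144 26.094533440342925 boxY -71.42941833328204 59.8655419061391 rect ((582.2258911132812, -74.90365600585938), (57.16400909423828, 132.1720428466797), 28.39837074279785)
tcp boxXY 0.0849906755508753 61.38397353491472 [ 5.96629054e-01 -2.50756269e-04  1.02830351e-01] [0.07218483 0.70104715 1.20686287] 8.5
731 -40.62521062267101 52.79138643419668 -49.48010642893665 44.76657137585199 -2.1707145933001306
```

View pics/c3.png

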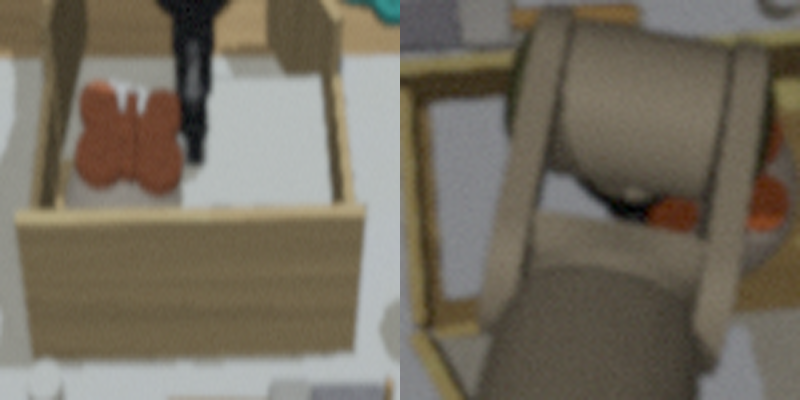

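The butterfly is near centre, maybe leaning slightly towards the fingers. I back off slowly and look.

>>> drive_tool:
  series:
    - [[0.0005, 0, 0], 0, 0.03]
    - [[0.001, 0, 0], 0, 0.03]
    - [[0.002, 0, 0], 0, 0.03]
    - [[0.003, 0, 0], 0, 0.03]
    - [[0.005, 0, 0], 0, 0.03]
    - [[0.008, 0, 0], 0, 0.03]
    - [[0.011, 0, 0], 0, 0.03]
    - [[0.015, 0, 0], 0, 0.03]
    - [[0.015, 0, 0], 0, 0.03]
    - [[0.015, 0, 0], 0, 0.03]

```text
time_s: 9.6
position: [0.5956, 0.0149, 0.1028]
tool_rot: [[-0.069, 0.998, 0.0], [0.998, 0.069, -0.0], [-0.0, 0.0, -1.0]]
ft_force: [-0.9, -0.2, 0.2]
grip_width: 0.0298
gripper_force: 0.0
```

```bash
cat > tilt.py <<'E'
from h import *
a=shot('scene');hsv=cv2.cvtColor(a['img'],cv2.COLOR_RGB2HSV).astype(int)
m=((hsv[...,0]<12)&(hsv[...,1]>130));m[:,:180]=0;m[:,270:]=0;m[:190]=0;m[235:]=0
pp=np.argwhere(m)[:,::-1];W=onz(a,pp,.115);c=np.array([.6007,-.0615]);Y=np.array([-.0677,.9977]);X=np.array([.9977,.0677])
e=(W[:,:2]-c)*1000;print(len(pp),(e@X).min(),(e@X).max(),(e@Y).min(),(e@Y).max(),(e.mean(0))@Y,(e.mean(0))@X)
D=bydepth(a,pp);m2=D[:,2]>.09;D=D[m2];q=np.c_[((D[:,:2]-c)@X),((D[:,:2]-c)@Y),np.ones(len(D))]
k=np.ones(len(D),bool)
for _ in range(4):
    s=np.linalg.lstsq(q[k],D[k,2],rcond=None)[0];r=abs(D[:,2]-q@s);k=r<.003
print('plane slope X,Y, z at crown',s,k.sum(),'depth mean XY',q[k].mean(0)*1000,'ext Y',np.percentile(q[k][:,1],[0.5,99.5])*1000,'t',env.observe()['time_s'])
E
python3 tilt.py
```

```text
726 -36.68146672176528 49.25523994246422 -49.48010642893665 42.88866613635629 -3.2680812648515487 9.396698322632659
plane slope X,Y, z at crown [ 0.13359256 -0.00322729  0.11622387] 390 depth mean XY [  11.62660708   -2.18558848 1000.        ] ext Y [-47.27633336  42.82158353] t 9.65
```

>>> drive_tool:
  series:
    - [[0.01, 0, 0], 0, 0.03]
    - [[0.015, 0, -0.01], 0, 0.03]
    - [[0.015, 0, -0.04], 0, 0.02]
    - [[0.02, 0, -0.08], 0, 0.01]
    - [[0.04, -0.02, -0.1], 0, 0.0]
    - [[0.07, -0.06, -0.1], 0, 0.0]
    - [[0.1, -0.1, -0.1], 0, 0.0]
    - [[0.13, -0.14, -0.1], 0, 0.0]
    - [[0.14, -0.18, -0.1], 0, 0.0]
    - [[0.14, -0.2, -0.1], 0, 0.0]
    - [[0.14, -0.2, -0.1], 0, 0.0]
    - [[0.14, -0.2, -0.1], 0, 0.0]

```text
time_s: 10.85
position: [0.3871, 0.1409, 0.2037]
tool_rot: [[-0.069, 0.998, 0.002], [0.998, 0.069, 0.0], [-0.0, 0.002, -1.0]]
ft_force: [1.4, 0.4, -0.4]
grip_width: 0.0002
gripper_force: 0.0
```

```bash
python3 bf.py 0.117 c4.png; python3 - <<'E'
from h import *
b=shot('top');hsv=cv2.cvtColor(b['img'],cv2.COLOR_RGB2HSV).astype(int)
m=((hsv[...,0]<12)&(hsv[...,1]>140));m[:,:215]=0;m[:,330:]=0;m[:140]=0;m[205:]=0
pp=np.argwhere(m)[:,::-1];D=bydepth(b,pp);c=np.array([.6007,-.0615]);Y=np.array([-.0677,.9977]);X=np.array([.9977,.0677])
q=np.c_[(D[:,:2]-c)@X,(D[:,:2]-c)@Y,np.ones(len(D))];k=D[:,2]>.09
for _ in range(4):
    s=np.linalg.lstsq(q[k],D[k,2],rcond=None)[0];k=abs(D[:,2]-q@s)<.004
print('slope',s,k.sum(),q[k].mean(0)*1000,env.observe()['time_s'])
p=env.observe()['position'];e=p[:2]-c;print('tcp',p,e@X,e@Y)
E
```

```text
n 813 boxX -41.90439400590939 44.66495057823512 boxY -48.66286667524235 49.042138615740285 rect ((602.3707275390625, -61.49190139770508), (86.44009399414062, 97.7589340209961), 3.230985164642334)
tcp boxXY -198.95098893374276 216.23818719502657 [0.38756484 0.14077417 0.20340181] [ 0.28596955 -0.7615776  -0.10436722] 10.9
slope [-0.22182841  0.11199292  0.11986425] 367 [   4.22437182   -1.56591004 1000.        ] 11.0
tcp [0.38754116 0.14060606 0.20289062] -0.19898599566427275 0.21607206878139407
```

View pics/c4.png

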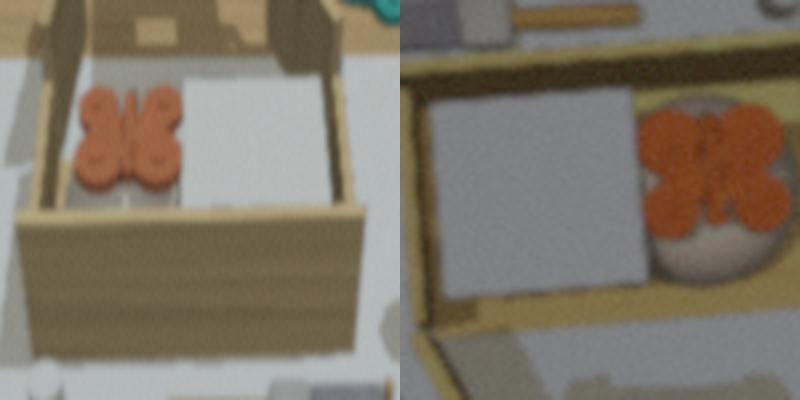

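It's balanced and centred: extents are -42..+45 and -49..+49 mm about the crown, clear of board and box. I'll check the tilt robustly and compute the door path.

```bash
cat > t2.py <<'E'
from h import *
from scipy.optimize import least_squares
b=shot('top');hsv=cv2.cvtColor(b['img'],cv2.COLOR_RGB2HSV).astype(int)
m=((hsv[...,0]<12)&(hsv[...,1]>140)).astype(np.uint8);m[:,:215]=0;m[:,330:]=0;m[:140]=0;m[205:]=0
m=cv2.erode(m,np.ones((3,3),np.uint8))
pp=np.argwhere(m)[:,::-1];D=bydepth(b,pp);c=np.array([.6007,-.0615]);Y=np.array([-.0677,.9977]);X=np.array([.9977,.0677])
q=np.c_[(D[:,:2]-c)@X,(D[:,:2]-c)@Y,np.ones(len(D))]
f=least_squares(lambda s:q@s-D[:,2],[0,0,.115],loss='soft_l1',f_scale=.003)
print('slope',f.x,len(D),'mad',np.median(abs(f.fun)),np.percentile(D[:,2],[2,25,50,75,98]))
E
python3 t2.py
cat > door.py <<'E'
from h import *
import sys
O=np.array([.5954,-.00165]);X=np.array([.9977,.0677]);Y=np.array([-.0677,.9977])
w=sys.argv[1];ths=[float(t) for t in sys.argv[2].split(',')];gap=float(sys.argv[3]);sg=1 if w=='r' else -1
r=float(sys.argv[4])
s=env.observe();p=s['position'];R=s['tool_rot']
for th in ths:
    d=np.array([-np.sin(th),-sg*np.cos(th)]);n=np.array([np.cos(th),-sg*np.sin(th)])
    sup=14.5*abs(n[0])+10*abs(n[1])
    cb=np.array([-90,sg*148])+r*d-n*(6+sup+gap)
    wv=O+(cb[0]*X+cb[1]*Y)/1000
    dl=np.r_[wv-p[:2],0]@R
    print(th,'world',wv.round(4),'tool shift',dl[:2].round(4))
print(p)
E
python3 door.py r 1.15 25 100; python3 door.py r 1.15,1.05,.95,.85,.75,.65,.55,.45,.35,.25,.2,.15,.1,.05,0 0 100
```

```text
slope [ 0.00850074 -0.00809285  0.11876831] 181 mad 0.0013694426427145329 [0.11223512 0.11746761 0.1186453  0.12019156 0.12491878]
1.15 world [0.3857 0.1336] tool shift [-0.0068 -0.0022]
[0.38738344 0.14058472 0.20275876]
1.15 world [0.3974 0.1116] tool shift [-0.0296  0.008 ]
1.05 world [0.4003 0.1026] tool shift [-0.0388  0.0103]
0.95 world [0.404  0.0938] tool shift [-0.0478  0.0134]
0.85 world [0.4087 0.0853] tool shift [-0.0567  0.0175]
0.75 world [0.4144 0.0771] tool shift [-0.0652  0.0226]
0.65 world [0.4209 0.0694] tool shift [-0.0733  0.0286]
0.55 world [0.4283 0.0623] tool shift [-0.0809  0.0355]
0.45 world [0.4366 0.0559] tool shift [-0.0879  0.0433]
0.35 world [0.4456 0.0503] tool shift [-0.094   0.0519]
0.25 world [0.4553 0.0457] tool shift [-0.0993  0.0613]
0.2 world [0.4604 0.0437] tool shift [-0.1016  0.0663]
0.15 world [0.4656 0.042 ] tool shift [-0.1036  0.0713]
0.1 world [0.4709 0.0407] tool shift [-0.1054  0.0766]
0.05 world [0.4764 0.0396] tool shift [-0.1068  0.0819]
0.0 world [0.4819 0.0388] tool shift [-0.108   0.0874]
[0.38738344 0.14058472 0.20275876]
```

The butterfly is level (tilt about 0.01). Now the rebated leaf: descend outside it and push it along its arc.

>>> drive_tool:
  series:
    - [[-0.003, -0.002, 0.04], 0, 0]
    - [[-0.005, -0.002, 0.08], 0, 0]
    - [[-0.007, -0.002, 0.105], 0, 0]
    - [[-0.007, -0.002, 0.11], 0, 0]
    - [[-0.015, 0.001, 0.11], 0, 0]
    - [[-0.023, 0.005, 0.11], 0, 0]
    - [[-0.03, 0.008, 0.11], 0, 0]
    - [[-0.039, 0.0105, 0.11], 0, 0]
    - [[-0.048, 0.0135, 0.11], 0, 0]
    - [[-0.0565, 0.0175, 0.11], 0, 0]
    - [[-0.065, 0.0225, 0.11], 0, 0]
    - [[-0.0735, 0.0285, 0.11], 0, 0]
    - [[-0.081, 0.0355, 0.11], 0, 0]
    - [[-0.088, 0.0435, 0.11], 0, 0]
    - [[-0.094, 0.052, 0.11], 0, 0]
    - [[-0.0965, 0.0565, 0.11], 0, 0]
    - [[-0.0993, 0.0613, 0.11], 0, 0]
    - [[-0.1015, 0.0663, 0.11], 0, 0]
    - [[-0.1036, 0.071, 0.11], 0, 0]
    - [[-0.1036, 0.071, 0.11], 0, 0]

```text
time_s: 13.05
position: [0.465, 0.0421, 0.0928]
tool_rot: [[-0.069, 0.998, 0.001], [0.998, 0.069, -0.0], [-0.0, 0.001, -1.0]]
ft_force: [-0.8, 0.3, 0.9]
grip_width: -0.0
gripper_force: 0.0
```

```bash
cat > doors.py <<'E'
from h import *
b=shot('top');h,w=b['depth'].shape;u,v=np.meshgrid(np.arange(w),np.arange(h));px=np.c_[u.ravel(),v.ravel()];P=bydepth(b,px)
O=np.array([.5954,-.00165]);X=np.array([.9977,.0677]);Y=np.array([-.0677,.9977])
e=P[:,:2]-O;bx=e@X*1000;by=e@Y*1000
for nm,sg in (('reb',1),('fl',-1)):
    rx=bx+90;ry=(by-sg*148)
    r=np.hypot(rx,ry);th=np.arctan2(-rx,-sg*ry);k=(abs(P[:,2]-.13)<.008)&(r>40)&(r<135 if sg>0 else r<170)&(th>-.15)&(th<1.7)
    print(nm,k.sum(),'angle med',np.median(th[k]) if k.any() else None, np.percentile(th[k],[10,90]) if k.any() else '')
s=env.observe();print(s['position'],s['ft_force'],s['time_s'])
E
python3 doors.py; python3 door.py r .15,.1,.05,0,-.03 0 100
```

```text
reb 0 angle med None 
fl 274 angle med 1.4800566137197313 [1.41853447 1.54022821]
[0.46460935 0.04222157 0.0928133 ] [0.68307319 0.23267034 0.20105327] 13.1
0.15 world [0.4656 0.042 ] tool shift [-0.0002  0.001 ]
0.1 world [0.4709 0.0407] tool shift [-0.002   0.0062]
0.05 world [0.4764 0.0396] tool shift [-0.0035  0.0116]
0.0 world [0.4819 0.0388] tool shift [-0.0046  0.017 ]
-0.03 world [0.4847 0.0384] tool shift [-0.0052  0.0197]
[0.46460935 0.04222157 0.0928133 ]
```

>>> drive_tool:
  series:
    - [[-0.001, 0.003, 0], 0, 0]
    - [[-0.002, 0.006, 0], 0, 0]
    - [[-0.003, 0.009, 0], 0, 0]
    - [[-0.0035, 0.0115, 0], 0, 0]
    - [[-0.004, 0.0135, 0], 0, 0]
    - [[-0.0045, 0.015, 0], 0, 0]
    - [[-0.0045, 0.016, 0], 0, 0]
    - [[-0.0045, 0.017, 0], 0, 0]
    - [[-0.0045, 0.017, 0], 0, 0]

```text
time_s: 14.0
position: [0.4818, 0.0389, 0.0928]
tool_rot: [[-0.069, 0.998, 0.0], [0.998, 0.069, -0.0], [-0.0, 0.0, -1.0]]
ft_force: [0.3, -0.4, -0.9]
grip_width: 0.0
gripper_force: 0.0
```

>>> drive_tool:
  series:
    - [[0, 0.001, 0], 0, 0]
    - [[0, 0.002, 0], 0, 0]
    - [[0, 0.003, 0], 0, 0]
    - [[0, 0.003, 0], 0, 0]

```text
time_s: 14.4
position: [0.4831, 0.0391, 0.0927]
tool_rot: [[-0.069, 0.998, -0.004], [0.998, 0.069, -0.0], [-0.0, -0.004, -1.0]]
ft_force: [-9.1, -2.7, 5.3]
grip_width: 0.0
gripper_force: 4.5
```

```bash
python3 - <<'E'
from h import *
a=shot('scene');b=shot('top')
x=np.hstack([cv2.resize(a['img'][150:270,150:290],(460,400),interpolation=cv2.INTER_CUBIC),cv2.resize(b['img'][130:270,210:340],(340,400),interpolation=cv2.INTER_CUBIC)])
save('c5.png',x);print(env.observe()['ft_force'])
E
```

```text
[-8.37178126 -2.39487902  4.90845257]
```

View pics/c5.png

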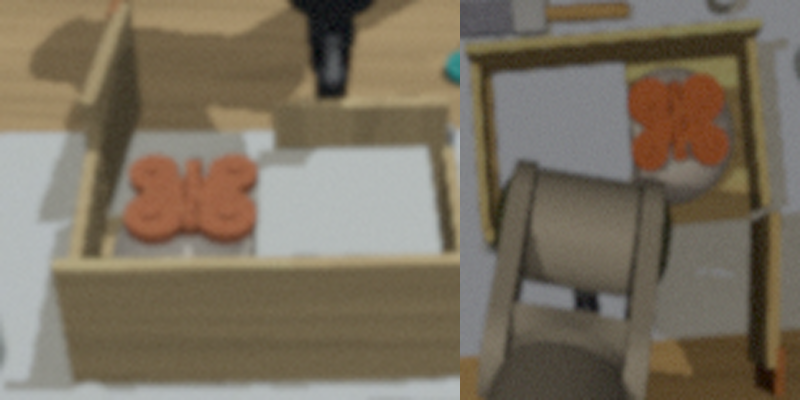

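Force rose against the stop. The rebated leaf is shut at (360,125) in the scene crop, and the butterfly is still balanced. Now back off and cross over to the flanged leaf.

```bash
python3 door.py f 1.47 30 95; python3 door.py f 1.47,1.35,1.2,1.05,.9,.75,.6,.45,.3,.2,.1,.05,0 0 95
```

```text
1.47 world [ 0.4191 -0.1996] tool shift [-0.2337 -0.0803]
[0.48307859 0.03904713 0.0927788 ]
1.47 world [ 0.4201 -0.1697] tool shift [-0.2039 -0.0772]
1.35 world [ 0.4189 -0.1596] tool shift [-0.1938 -0.0778]
1.2 world [ 0.4188 -0.1467] tool shift [-0.1809 -0.0769]
1.05 world [ 0.4206 -0.1335] tool shift [-0.1678 -0.0742]
0.9 world [ 0.4244 -0.1203] tool shift [-0.155  -0.0695]
0.75 world [ 0.4303 -0.1075] tool shift [-0.1426 -0.0628]
0.6 world [ 0.4383 -0.0954] tool shift [-0.1311 -0.054 ]
0.45 world [ 0.4483 -0.0844] tool shift [-0.1208 -0.0432]
0.3 world [ 0.4602 -0.075 ] tool shift [-0.1122 -0.0307]
0.2 world [ 0.4691 -0.0697] tool shift [-0.1075 -0.0214]
0.1 world [ 0.4786 -0.0653] tool shift [-0.1038 -0.0116]
0.05 world [ 0.4836 -0.0635] tool shift [-0.1024 -0.0065]
0.0 world [ 0.4887 -0.062 ] tool shift [-0.1012 -0.0013]
[0.48307859 0.03904713 0.0927788 ]
```

>>> drive_tool:
  series:
    - [[0, -0.005, 0], 0, 0]
    - [[0, -0.02, 0], 0, 0]
    - [[0, -0.04, -0.02], 0, 0]
    - [[0, -0.06, -0.06], 0, 0]
    - [[-0.01, -0.075, -0.1], 0, 0]
    - [[-0.04, -0.08, -0.11], 0, 0]
    - [[-0.08, -0.08, -0.11], 0, 0]
    - [[-0.12, -0.08, -0.11], 0, 0]
    - [[-0.16, -0.08, -0.11], 0, 0]
    - [[-0.2, -0.08, -0.11], 0, 0]
    - [[-0.23, -0.08, -0.11], 0, 0]
    - [[-0.24, -0.08, -0.11], 0, 0]
    - [[-0.24, -0.08, -0.11], 0, 0]
    - [[-0.24, -0.08, -0.08], 0, 0]
    - [[-0.24, -0.08, -0.04], 0, 0]
    - [[-0.24, -0.08, -0.01], 0, 0]
    - [[-0.24, -0.08, 0], 0, 0]
    - [[-0.24, -0.08, 0], 0, 0]

```text
time_s: 16.3
position: [0.4212, -0.2046, 0.0925]
tool_rot: [[-0.07, 0.998, -0.001], [0.998, 0.07, 0.001], [0.002, -0.001, -1.0]]
ft_force: [1.0, 0.2, 0.9]
grip_width: 0.0002
gripper_force: 0.0
```

```bash
python3 doors.py; python3 bf.py .117; python3 door.py f 1.47,1.35,1.2,1.05,.9,.75,.6,.45,.3,.2,.1,.05,0 0 95
```

```text
reb 157 angle med -0.019785121642528013 [-0.08209627  0.04080174]
fl 180 angle med 1.4485200748130587 [1.37273094 1.54052533]
[ 0.42167554 -0.20524013  0.0935406 ] [-0.2582488   0.5238518   0.46820235] 16.35
n 815 boxX -41.90439400590939 44.66495057823512 boxY -48.66286667524235 49.042138615740285 rect ((602.3707275390625, -61.49190139770508), (86.44009399414062, 97.7589340209961), 3.230985164642334)
tcp boxXY -188.08374735278755 -131.7529930516556 [ 0.42196648 -0.20568488  0.09410879] [-0.29174449  0.0367991   0.21125619] 16.4
1.47 world [ 0.4201 -0.1697] tool shift [0.0361 0.0006]
1.35 world [ 0.4189 -0.1596] tool shift [0.0462 0.0001]
1.2 world [ 0.4188 -0.1467] tool shift [0.0591 0.0009]
1.05 world [ 0.4206 -0.1335] tool shift [0.0721 0.0037]
0.9 world [ 0.4244 -0.1203] tool shift [0.085  0.0084]
0.75 world [ 0.4303 -0.1075] tool shift [0.0973 0.0151]
0.6 world [ 0.4383 -0.0954] tool shift [0.1089 0.0239]
0.45 world [ 0.4483 -0.0844] tool shift [0.1191 0.0346]
0.3 world [ 0.4602 -0.075 ] tool shift [0.1278 0.0472]
0.2 world [ 0.4691 -0.0697] tool shift [0.1324 0.0564]
0.1 world [ 0.4786 -0.0653] tool shift [0.1361 0.0663]
0.05 world [ 0.4836 -0.0635] tool shift [0.1375 0.0714]
0.0 world [ 0.4887 -0.062 ] tool shift [0.1387 0.0766]
[ 0.42196648 -0.20568488  0.09410879]
```

The rebated leaf is at about 0 and the butterfly hasn't moved. Now I close the flanged leaf.

>>> drive_tool:
  series:
    - [[0.012, 0, 0], 0, 0]
    - [[0.024, 0, 0], 0, 0]
    - [[0.035, 0, 0], 0, 0]
    - [[0.046, 0, 0], 0, 0]
    - [[0.053, 0.0005, 0], 0, 0]
    - [[0.06, 0.001, 0], 0, 0]
    - [[0.066, 0.0025, 0], 0, 0]
    - [[0.072, 0.004, 0], 0, 0]
    - [[0.0785, 0.006, 0], 0, 0]
    - [[0.085, 0.0085, 0], 0, 0]
    - [[0.091, 0.0115, 0], 0, 0]
    - [[0.097, 0.015, 0], 0, 0]
    - [[0.103, 0.0195, 0], 0, 0]
    - [[0.109, 0.024, 0], 0, 0]
    - [[0.114, 0.029, 0], 0, 0]
    - [[0.119, 0.0345, 0], 0, 0]
    - [[0.1235, 0.041, 0], 0, 0]
    - [[0.128, 0.047, 0], 0, 0]
    - [[0.1325, 0.0565, 0], 0, 0]
    - [[0.1345, 0.061, 0], 0, 0]

```text
time_s: 18.4
position: [0.4739, -0.067, 0.0928]
tool_rot: [[-0.069, 0.998, 0.0], [0.998, 0.069, -0.0], [-0.0, 0.0, -1.0]]
ft_force: [0.3, -0.9, 0.1]
grip_width: 0.0005
gripper_force: 0.0
```

>>> drive_tool:
  series:
    - [[0.001, 0.004, 0], 0, 0]
    - [[0.002, 0.008, 0], 0, 0]
    - [[0.003, 0.011, 0], 0, 0]
    - [[0.003, 0.0135, 0], 0, 0]
    - [[0.003, 0.015, 0], 0, 0]
    - [[0.003, 0.016, 0], 0, 0]
    - [[0.003, 0.0165, 0], 0, 0]
    - [[0.003, 0.0165, 0], 0, 0]

```text
time_s: 19.2
position: [0.4892, -0.0634, 0.0928]
tool_rot: [[-0.068, 0.998, 0.0], [0.998, 0.068, -0.0], [-0.0, 0.0, -1.0]]
ft_force: [-0.6, -0.3, -0.4]
grip_width: 0.0001
gripper_force: 0.0
```

>>> drive_tool:
  series:
    - [[0, 0.001, 0], 0, 0]
    - [[0, 0.002, 0], 0, 0]
    - [[0, 0.003, 0], 0, 0]
    - [[0, 0.004, 0], 0, 0]
    - [[0, 0.004, 0], 0, 0]

```text
time_s: 19.7
position: [0.4901, -0.0632, 0.0928]
tool_rot: [[-0.069, 0.998, -0.007], [0.998, 0.069, -0.0], [0.0, -0.007, -1.0]]
ft_force: [-17.6, -4.1, 10.4]
grip_width: -0.0003
gripper_force: 9.0
```

The leaf is against its stop. I retreat and verify.

>>> drive_tool:
  series:
    - [[0, -0.005, 0], 0, 0]
    - [[0, -0.02, 0], 0, 0]
    - [[0, -0.05, 0], 0, 0]
    - [[0, -0.08, -0.02], 0, 0]
    - [[0, -0.1, -0.06], 0, 0]
    - [[0, -0.12, -0.1], 0, 0]
    - [[0.04, -0.13, -0.1], 0, 0]
    - [[0.04, -0.13, -0.1], 0, 0]
    - [[0.04, -0.13, -0.1], 0, 0]

```text
time_s: 20.6
position: [0.3608, -0.0318, 0.1931]
tool_rot: [[-0.07, 0.998, 0.001], [0.998, 0.07, -0.001], [-0.001, 0.001, -1.0]]
ft_force: [0.9, -0.6, 0.4]
grip_width: 0.0
gripper_force: 0.0
```

```bash
python3 doors.py; python3 bf.py .117 ; python3 t2.py; python3 - <<'E'
from h import *
a=shot('scene');b=shot('top')
x=np.hstack([cv2.resize(a['img'][150:270,150:290],(400,400),interpolation=cv2.INTER_CUBIC),cv2.resize(b['img'][130:250,210:330],(400,400),interpolation=cv2.INTER_CUBIC)])
save('c6.png',x)
E
```

```text
reb 170 angle med -0.012792172128271703 [-0.07727198  0.04922374]
fl 256 angle med 0.0015099375316437625 [-0.0762976  0.0584292]
[ 0.36105541 -0.03217113  0.19286515] [ 0.27200425 -0.65735149 -0.49073773] 20.65
n 814 boxX -41.461316365616305 44.66495057823512 boxY -48.66286667524235 49.28155250416747 rect ((602.6854858398438, -61.51936340332031), (86.02207946777344, 97.97356414794922), 2.921111822128296)
tcp boxXY -237.02696880553893 45.264678751767114 [ 0.36115104 -0.03238582  0.19268994] [-0.13436454 -0.67608563 -0.60580313] 20.7
slope [0.00080022 0.00208988 0.11902035] 223 mad 0.0015344230034036593 [0.11515591 0.11752105 0.11885708 0.12058087 0.12434075]
```

View pics/c6.png

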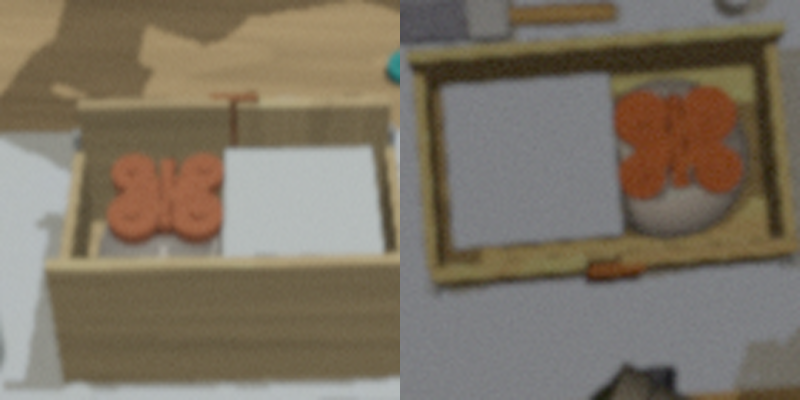

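Both doors are shut, with the strip lapping outside at (615,270). The butterfly is level and centred, and the arm is clear.

```bash
python3 -c "
from rig import env
print(env.close_job())"
```

```text
the job is handed in; nothing more can be done
None
```

I handed the job in at about 21 s, with no verdict shown: in the last images the butterfly is level and centred on the hump, clear of board and box; both doors measure shut (within about 0.02 rad), rebated first with the flanged strip lapping over it.

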